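# Tighten the bike light in the shelf clamp

### The job

A bike light stands loose in the chrome clamp on the steel shelf. Reach down behind the shelf's lip and turn the clamp's wing knob anticlockwise (seen from above) until its cam takes up the slack and pinches the light firmly upright, with about 10 N; feel for this, do not overtighten, and let go so that it stays pinched. Do not press on the light itself with the hand, and leave the pill organiser, massage roller and glass paperweight where they are.

Things in the scene. Friction and masses are not known exactly. Their poses are not given: they have to be found in the camera images.
- shelf: Steel shelf, 260 mm deep (x), 800 wide (y), fixed during a run. Origin on the work surface below its centre; upper face 75 mm above that. Its upturned front lip, 4 mm thick, runs the whole width at x -121 to -117 mm and rises 66 mm above the upper face.
- clamp: Chrome clamp fixed on the shelf. Origin on the knob's upright axis at the shelf's upper face; x points from the lip to the jaw, z up. Base plate 6 mm thick. The knob's well, open above: lip's inner face at x -62 mm; side cheeks with inner faces at y -75 and +75, x -60 to +40, 62 high; light on the +x side. Two guides 28 high at |y| 24 to 29, x 35 to 55 stop the light sliding sideways.
- knob: The clamp's steel wing knob: a low cam, a hub (radius 13 mm, up to z 34) and one upright wing bar. Origin as the clamp's. It turns about the clamp's z, anticlockwise from above positive; its yaw minus the clamp's is the turn: 0 to 0.5 rad at the start, 2.5 at the stop. At turn 0 the wing points 115 degrees anticlockwise from the clamp's x (to its +y side); tightening sweeps it past the lip to -y.
- wing_end (a point): Middle of the top edge of the wing's outer end, 44 mm from the axis, 60 mm above the shelf's upper face, turning with the knob. The wing is a bar 9 mm thick, from 34 to 60 mm above the shelf's upper face, reaching from 10 mm on the other side of the axis out to this end; its top is 6 mm below the lip's top.
- cam_center (a point): Centre of the knob's round cam (radius 20 mm, z 9 to 27), 9 mm off the axis, 95 degrees ahead of the wing (anticlockwise). It may first slide the loose light back with little force. The squeeze begins at a turn of about 1.0 to 1.7 rad, differing each time as the jaw's setting is not known (5 mm spread). The knob stays where it is left.
- knob_axis (a point): Point on the knob's axis (fixed), 60 mm above the shelf's upper face. How the knob feels, pushed on the wing 30 mm from the axis: about 2.5 N to turn it freely; once the light is squeezed the push rises steadily, and at a pinch of 10 N it is about 6 to 7 N more than when free, some 0.2 to 0.4 rad after the squeeze begins.
- light: Silver bike light standing on end on the base plate, a rounded block 34 (x) x 44 (y) x 64 mm high, 0.14 kg, lens on its upper rear face. Origin at the centre of its underside. It stands loose between the cam and a jaw 40 mm high with a sprung rubber pad (5 N per mm) on the side away from the robot. Pinch between knob and light: 10 N is right (5 to 16 will do), over 25 crushes it.
- pills: Bystander: white pill organiser with seven closed lids, 40 x 150 x 26 mm, loose on the shelf. Origin at the centre of its underside.
- roller: Bystander: wooden massage roller, a 40 x 105 mm block on four wooden balls with a stub handle, 62 mm high, loose on the shelf. Origin at the centre of its underside.
- paperweight_center (a point): Bystander: centre of the glass paperweight sphere, radius 34 mm, loose in a cork ring on the shelf.
There are look-alikes about, which are no part of the job. Leave any orange or turquoise look-alike of the light alone.

How it is judged:
By the outcome, as a careful person would: the job done as asked, in the order asked, and still so for the second after the job is handed in, with the robot touching nothing.
It also fails if it takes over 72 s, if anything falls off the work surface, if the arm or the gripper's body presses on something with over 40 N, if the wrist force passes 120 N, or if a joint passes its speed limit or range.

### The arm

A 7-joint arm with a two-finger parallel gripper is mounted at the origin on the work surface. World frame = base frame: x ahead of the robot, y to its left, z up, the work surface at z = 0. Lengths are in mm, angles in rad, forces in N, time in s.
With the tool pointing down it reaches from about 350 to 900 mm from the base axis. Payload 7.2 kg.
Tool frame: the origin (TCP) lies midway between the tips of the shut fingers; the grasp point (between the pads) lies 19 mm behind it; z points along the fingers, y is the direction in which the jaws open and shut (so a half turn about z gives the same grasp; the last joint's range is limited). The gripper opens to 88 mm and grips with 3 to 60 N. Pads are 20 mm wide; open, the fingers measure 115 mm over their backs; the gripper's body (75 mm by 178 mm) begins 61 mm behind the grasp point.
Start: joints at [-1.176, 0.411, -0.013, 1.596, 0.006, 1.134, -0.082], TCP at [279.044, 559.253, 222.653] pointing down, gripper open.
Joint ranges: [-2.95, 2.95], [-0.29, 1.99], [-1.47, 1.44], [0.14, 2.54], [-1.03, 4.17], [0.13, 1.85], [-2.86, 2.86]. Speed limits (rad/s): [2.39, 2.39, 3.01, 3.01, 3.14, 3.14, 3.14].

### API

Orientations are given as [roll, pitch, yaw] about the fixed x, y, z axes, in that order (R = Rz(yaw) Ry(pitch) Rx(roll)).
In Python, from plant import observe, capture, camera_model, finish_job gives the robot as it stands.
- The arm moves only by the tool carry_out, never from a script. Its argument "rows" is a list of rows, each a list of 3 entries, a list of its own where there are three numbers: the shift along the tool's x, y, z in cm, then the turn about the tool's z in degrees, then the closure in counts, from 0 (fully open) to 255 (shut). In form: [[[dx, dy, dz], roll, gripper], ...]. A call has 1 to 20 rows; each row shifts and turns the pose as measured when the row begins, along the tool's axes as they then stand; what a row does not reach is not made up. A row lasts 1/10 s, in which the tool goes at most 50 mm and 8.59 degrees, less where a joint would pass 70% of its speed; a pose out of reach is approached as far as the arm can. A call is refused whole if a number of a shift passes 5 or a number of a turn 8.59, either way. A call with a gripper value outside its range is refused whole. The fingers move at their own pace and stop on an object; the grip force is fixed at half the most. Time passes only in rows, so rows that do not move let the fingers close. It gives the time, the measured TCP pose, the force and the opening at its end, in the units of the state.
- observe(): the state, without advancing time (a new reading comes with each control period).
- capture(name): name is "scene" or "top"; returns the picture (420x560x3 uint8, red, green, blue); there is no depth.
- camera_model(name): a dict with "fx", "fy", "cx", "cy" (pixels), "D" ([k1, k2, p1, p2, k3] as OpenCV has them; the pictures are not rectified), "extrinsics" (4x4, takes a point from camera to world coordinates). Camera axes: x right, y up, looking along -z (the intrinsics and any distortion apply to the point x, -y, -z); pixel columns grow to the right and rows downward; lengths in mm; the calibration is good to about 2 mm. A picture is of the moment at which its call begins. camera_model takes no time and is no camera call.
- finish_job(): hands the job in, once; it reports no verdict.
The state is a dict: "clock": time; "joint_positions": joint angles; "joint_velocities": joint speeds; "effort": joint torques, N m; "tcp_pos": TCP position; "orientation": TCP orientation; "ft_force": force on the tool from outside, world axes, zero at the start; "wrist_torque": the same for the moment, N m; "finger_gap": finger opening in mm.
Only numpy, scipy, OpenCV 4.12 (cv2) and the standard library are available. Lean on these libraries where they do the work, as an engineer would, in place of code of your own. Each camera call takes 0.05 s, during which the arm holds its last target. There are 200 camera calls.

## Working session

There is one attempt and no reset: what is moved stays moved. The work goes in short steps, Python scripts to look and compute and a tool call to move; the robot and the scene stay as the last step left them, time stands still between calls to the robot, and variables do not carry over. Pictures are saved under pics/ and viewed, on a budget of 10 in all, crops included, one or two more only if the job needs it, and the job is handed in when it is done.

Besides the shell and the picture viewer there is one more tool, called after "Emit:" by a JSON object that holds its "name" and its "arguments", one argument or row to a line. carry_out: Moves the arm, as the interface text tells. Its arguments: {"type":"object","properties":{"rows":{"type":"array"}},"required":["rows"]}

```bash
mkdir -p pics; python3 - <<'E'
from plant import *
import cv2,numpy as np
for n in("scene","top"):
    im=capture(n); cv2.imwrite(f"pics/{n}0.png",im[:,:,::-1])
    m=camera_model(n); print(n,{k:np.round(v,3).tolist() for k,v in m.items()})
print(observe())
E
```

```text
scene {'fx': 466.027, 'fy': 466.027, 'cx': 274.898, 'cy': 214.512, 'D': [-0.023, 0.0, 0.0, 0.0, 0.0], 'extrinsics': [[-0.356, -0.807, 0.47, 1038.882], [0.934, -0.301, 0.191, 208.608], [-0.013, 0.508, 0.861, 985.088], [0.0, 0.0, 0.0, 1.0]]}
top {'fx': 404.844, 'fy': 404.844, 'cx': 283.931, 'cy': 211.316, 'D': [0.038, 0.0, 0.0, 0.0, 0.0], 'extrinsics': [[0.016, 0.997, -0.078, 500.711], [-1.0, 0.015, -0.012, -22.556], [-0.011, 0.078, 0.997, 842.31], [0.0, 0.0, 0.0, 1.0]]}
{'clock': 0.1, 'joint_positions': array([-1.17619354,  0.4118243 , -0.01272302,  1.59693886,  0.00560323,
        1.1343101 , -0.08220162]), 'joint_velocities': array([ 0.00064932, -0.00124619, -0.00156332, -0.00130989,  0.00099725,
        0.0003851 , -0.00114811]), 'effort': array([ 3.68508889e-03, -5.89096069e+01,  6.44300524e-01, -2.91710973e+01,
       -5.37838193e-02,  1.45462132e-02,  6.51502523e-05]), 'tcp_pos': array([278.86397279, 558.8344507 , 221.89917933]), 'orientation': array([-3.14015119e+00,  1.00471827e-04,  2.67882387e+00]), 'ft_force': array([-0.85903441,  0.01965614,  0.87284808]), 'wrist_torque': array([ 0.04372828, -0.00345309,  0.01622643]), 'finger_gap': 87.57368360899264}
```

View pics/scene0.png

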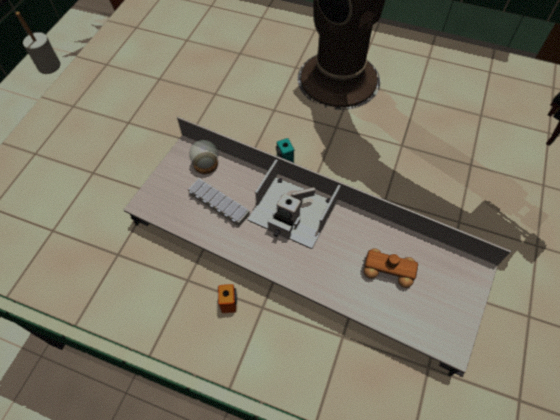

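View pics/top0.png

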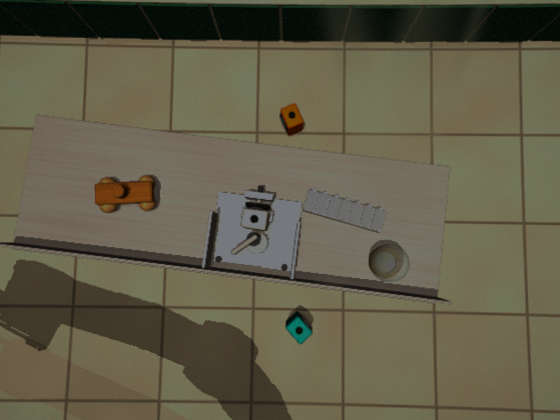

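Scene: the shelf runs obliquely, with clamp and silver light at scene (288,205) and top (255,218). The wing points left and towards the lip, with its end near top (233,252). The roller is at top (125,192), pills at (345,208), and paperweight at (388,260). Light candidates are silver at top (255,218), orange at (291,118) and turquoise at (299,328). Silver in the clamp fits; I'll confirm it in a crop.

```bash
python3 - <<'E'
import cv2,numpy as np
a=cv2.imread("pics/top0.png")[175:290,195:315]; b=cv2.imread("pics/scene0.png")[150:250,240:350]
a=cv2.resize(a,(400,383),interpolation=cv2.INTER_CUBIC); b=cv2.resize(b,(400,364),interpolation=cv2.INTER_CUBIC)
b=cv2.copyMakeBorder(b,0,19,0,0,cv2.BORDER_CONSTANT)
im=np.hstack([a,b]); im=np.clip(im*1.3,0,255).astype(np.uint8)
cv2.imwrite("pics/crop1.png",im)
E
```

```text
(no output)
```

View pics/crop1.png

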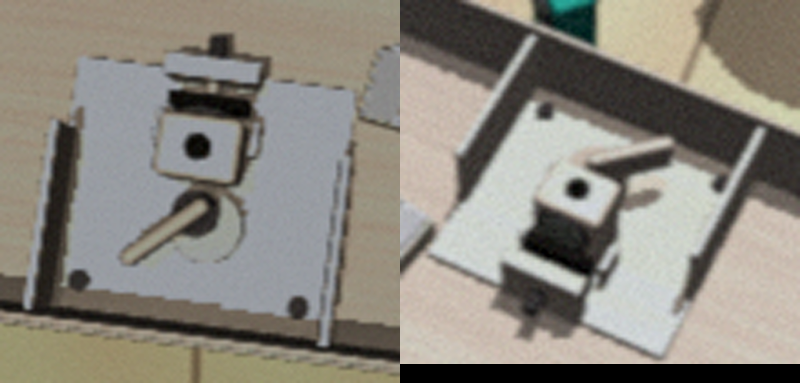

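Crop: the silver light (square top with black button) stands in the clamp against the rubber pad; it is neither orange nor turquoise, so it is the one meant. Wing end is at top (232.5,253) and scene (314.8,189.3); inner end near top (256.5,235).

```bash
cat > h.py <<'E'
from plant import *
import cv2,numpy as np
def ray(n,p):
    m=camera_model(n);K=np.array([[m["fx"],0,m["cx"]],[0,m["fy"],m["cy"]],[0,0,1.]])
    u=cv2.undistortPoints(np.array([[p]],float),K,np.array(m["D"]))[0,0]
    E=np.array(m["extrinsics"]);d=E[:3,:3]@[u[0],-u[1],-1];return E[:3,3],d
def onz(n,p,z):
    o,d=ray(n,p);return o+d*(z-o[2])/d[2]
def tri(p,q):
    (o,d),(a,b)=ray("top",p),ray("scene",q)
    s=np.linalg.lstsq(np.c_[d,-b],a-o,rcond=None)[0]
    x,y=o+d*s[0],a+b*s[1];return (x+y)/2,np.linalg.norm(x-y)
def proj(n,P):
    m=camera_model(n);E=np.linalg.inv(np.array(m["extrinsics"]));c=E[:3,:3]@P+E[:3,3]
    K=np.array([[m["fx"],0,m["cx"]],[0,m["fy"],m["cy"]],[0,0,1.]])
    return cv2.projectPoints(np.array([[c[0],-c[1],-c[2]]]),np.zeros(3),np.zeros(3),K,np.array(m["D"]))[0].ravel()
E
python3 - <<'E'
from h import *
np.set_printoptions(precision=1,suppress=True)
t=lambda x,y:(195+x/3.333,175+y/3.333); s=lambda x,y:(240+(x-400)/3.636,150+y/3.636)
print("wing end",tri(t(125,258),s(671,143)))
print("light btn",tri(t(197,146),s(577,188)))
print("plate corner bolts z81", tri(t(79,280),s(718,184)),tri(t(298,308),s(545,110)))
print("plate R top corner",onz("top",t(78,57),81),onz("top",t(355,88),81))
print("scene same",onz("scene",s(660,357),81),onz("scene",s(430,255),81))
print("cheeks far",tri(t(60,120),s(681,305)),tri(t(350,152),s(460,160)))
print("cheeks near",tri(t(30,308),s(760,132)),tri(t(325,346),s(531,40)))
print("shelf far corners",onz("top",(37,114),75),onz("top",(449,166),75))
print("lip ends",tri((12,244),(505,256)),tri((447,300),(180,122)))
P=onz("top",t(125,258),135);print("wing z135",P,onz("top",t(208,202),135),onz("scene",s(671,143),135))
E
```

```text
wing end (array([482. ,  76.1, 129.8]), np.float64(2.5365640076259193))
light btn (array([540.9,  37.6, 145.5]), np.float64(1.2174236070107651))
plate corner bolts z81 (array([468.6, 107.2,  80.9]), np.float64(0.09841858351767573)) (array([454.7, -15.2,  82.2]), np.float64(1.6825501472666153))
plate R top corner [594.6 111.3  81. ] [579.2 -46.3  81. ]
scene same [596.4 111.7  81. ] [579.6 -43.1  81. ]
cheeks far (array([559.7, 116.2,  86. ]), np.float64(7.319017045282622)) (array([539. , -40. , 131.2]), np.float64(5.5040160715913355))
cheeks near (array([455.5, 124.7, 129.9]), np.float64(1.4394998237781085)) (array([438.3, -30.3, 129.5]), np.float64(1.1195898923189338))
shelf far corners [740.6 463.5  75. ] [ 651.2 -325.    75. ]
lip ends (array([487.4, 490.6,  97.3]), np.float64(20.046426754287147)) (array([ 406.7, -294.6,  126.8]), np.float64(5.039469728495509))
wing z135 [482.7  74.3 135. ] [512.5  31.6 135. ] [484.8  78.1 135. ]
```

Emit:
{"name": "carry_out", "arguments": {
  "rows": [
    [[0, 0, 0], 6.5, 255],
    [[0, 0, 0], 6.5, 255],
    [[0, 0, 0], 6.5, 255],
    [[-3, -1, 0], 0, 255],
    [[-4, -1.3, 0], 0, 255],
    [[-4, -1.3, 0], 0, 255],
    [[-4, -1.3, 0], 0, 255],
    [[-4, -1.3, 0], 0, 255],
    [[-4, -1.3, 0], 0, 255],
    [[-4, -1.3, 0], 0, 255],
    [[-4, -1.3, 0], 0, 255],
    [[-4, -1.3, 0], 0, 255],
    [[0, 0, 0], 0, 255]
  ]
}}

```text
clock: 1.4
tcp_pos: [437.3, 211.8, 217.2]
orientation: [-3.131, 0.002, 2.328]
ft_force: [1.0, -0.0, 0.8]
finger_gap: 0.1
```

Emit:
{"name": "carry_out", "arguments": {
  "rows": [
    [[-3.6, -0.9, 0], 0, 255],
    [[-3.6, -0.9, 0], 0, 255],
    [[-3.6, -0.9, 0], 0, 255],
    [[-3.4, -0.9, 0], 0, 255],
    [[0, 0, 0], 0, 255],
    [[0, 0, 0], 0, 255]
  ]
}}

```text
clock: 2.0
tcp_pos: [509.9, 81.1, 216.5]
orientation: [-3.13, 0.0, 2.329]
ft_force: [-0.4, 0.4, -0.2]
finger_gap: -0.0
```

Emit:
{"name": "carry_out", "arguments": {
  "rows": [
    [[0, 0, 2], 0, 255],
    [[0, 0, 2], 0, 255],
    [[0, 0, 2], 0, 255],
    [[0, 0, 0.6], 0, 255],
    [[0, 0, 0], 0, 255]
  ]
}}

```text
clock: 2.5
tcp_pos: [507.2, 87.6, 148.5]
orientation: [-3.131, -0.002, 2.337]
ft_force: [0.2, -0.2, -0.2]
finger_gap: 0.2
```

```bash
python3 - <<'E'
from h import *
s=capture("scene");t=capture("top")
P=observe()["tcp_pos"];print(P,proj("scene",P),proj("top",P))
b=cv2.resize(s[120:260,230:370],(400,400),interpolation=cv2.INTER_CUBIC);a=cv2.resize(t[175:295,195:315],(400,400),interpolation=cv2.INTER_CUBIC)
cv2.imwrite("pics/c2.png",np.clip(np.hstack([a,b])[:,:,::-1]*1.3,0,255))
E
```

```text
[507.98785784  87.49466212 149.48825706] [315.70611189 195.36132684] [223.99422281 237.60728348][ WARN:0@0.757] global loadsave.cpp:1063 imwrite_ Unsupported depth image for selected encoder is fallbacked to CV_8U.
```

View pics/c2.png

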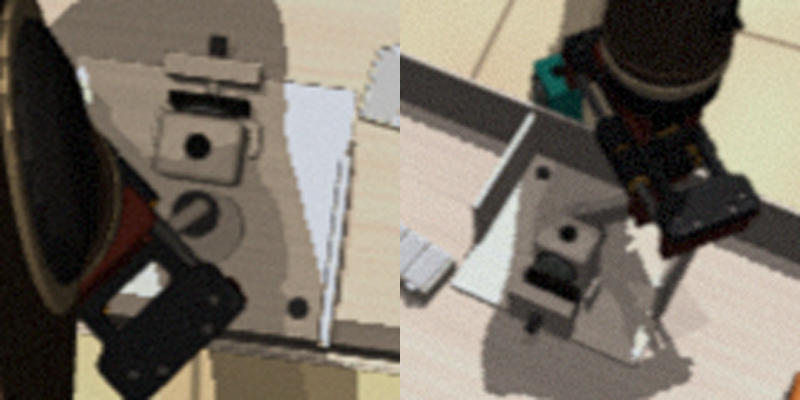

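The picture shows the gripper over the clamp, covering the wing end; the fingertips should project to about top crop (97,209), right of the left cheek and clear of the light. Now descending behind the lip.

Emit:
{"name": "carry_out", "arguments": {
  "rows": [
    [[0, 0, 1.1], 0, 255],
    [[0, 0, 1.1], 0, 255],
    [[0, 0, 1.1], 0, 255],
    [[0, 0, 0], 0, 255],
    [[0, 0, 0], 0, 255]
  ]
}}

```text
clock: 3.1
tcp_pos: [508.8, 88.0, 115.4]
orientation: [-3.135, -0.0, 2.337]
ft_force: [0.2, 0.5, 0.7]
finger_gap: 0.4
```

Emit:
{"name": "carry_out", "arguments": {
  "rows": [
    [[-0.3, -0.2, 0], 0, 255],
    [[-0.3, -0.2, 0], 0, 255],
    [[0, -0.2, 0], 0, 255],
    [[0, -0.2, 0], 0, 255]
  ]
}}

```text
clock: 3.5
tcp_pos: [507.8, 77.0, 116.1]
orientation: [-3.136, 0.0, 2.336]
ft_force: [0.2, -0.1, -0.1]
finger_gap: 0.2
```

Emit:
{"name": "carry_out", "arguments": {
  "rows": [
    [[0, -0.2, 0], 0, 255],
    [[0, -0.2, 0], 0, 255]
  ]
}}

```text
clock: 3.7
tcp_pos: [504.7, 73.9, 116.4]
orientation: [-3.137, 0.0, 2.336]
ft_force: [0.0, -0.2, -0.1]
finger_gap: 0.1
```

Emit:
{"name": "carry_out", "arguments": {
  "rows": [
    [[0, -0.2, 0], 0, 255],
    [[0, -0.2, 0], 0, 255]
  ]
}}

```text
clock: 3.9
tcp_pos: [501.9, 71.6, 116.6]
orientation: [-3.138, 0.0, 2.336]
ft_force: [1.8, 2.2, -1.2]
finger_gap: 0.6
```

Emit:
{"name": "carry_out", "arguments": {
  "rows": [
    [[0, -0.2, 0], 0, 255],
    [[0, -0.2, 0], 0, 255]
  ]
}}

```text
clock: 4.1
tcp_pos: [499.2, 69.7, 116.7]
orientation: [-3.139, 0.0, 2.337]
ft_force: [1.6, 2.2, -1.2]
finger_gap: 0.7
```

Emit:
{"name": "carry_out", "arguments": {
  "rows": [
    [[0.1, -0.19, 0], -4, 255],
    [[0.1, -0.19, 0], -4, 255],
    [[0.1, -0.19, 0], -4, 255],
    [[0.1, -0.19, 0], -4, 255]
  ]
}}

```text
clock: 4.5
tcp_pos: [491.8, 66.9, 116.8]
orientation: [-3.141, 0.002, 2.626]
ft_force: [0.6, 1.8, -1.6]
finger_gap: 0.3
```

Emit:
{"name": "carry_out", "arguments": {
  "rows": [
    [[0.1, -0.19, 0], -4, 255],
    [[0.1, -0.19, 0], -4, 255]
  ]
}}

```text
clock: 4.7
tcp_pos: [488.4, 64.6, 116.8]
orientation: [-3.141, 0.002, 2.773]
ft_force: [2.8, 1.8, -1.8]
finger_gap: 0.4
```

Emit:
{"name": "carry_out", "arguments": {
  "rows": [
    [[0.09, -0.18, 0], -3.7, 255],
    [[0.08, -0.15, 0], -3, 255]
  ]
}}

```text
clock: 4.9
tcp_pos: [485.8, 62.3, 116.8]
orientation: [-3.141, 0.003, 2.896]
ft_force: [0.4, 2.7, -2.5]
finger_gap: 0.5
```

Emit:
{"name": "carry_out", "arguments": {
  "rows": [
    [[0.07, -0.13, 0], -2.6, 255],
    [[0.07, -0.13, 0], -2.6, 255]
  ]
}}

```text
clock: 5.1
tcp_pos: [484.0, 60.3, 116.8]
orientation: [3.141, 0.003, 2.991]
ft_force: [1.5, 3.1, -1.5]
finger_gap: 0.5
```

Emit:
{"name": "carry_out", "arguments": {
  "rows": [
    [[0.07, -0.13, 0], -2.6, 255]
  ]
}}

```text
clock: 5.2
tcp_pos: [483.2, 59.2, 116.8]
orientation: [3.141, 0.004, 3.039]
ft_force: [1.4, 3.1, -1.2]
finger_gap: 0.7
```

Emit:
{"name": "carry_out", "arguments": {
  "rows": [
    [[0.07, -0.13, 0], -2.6, 255]
  ]
}}

```text
clock: 5.3
tcp_pos: [482.4, 58.2, 116.9]
orientation: [3.141, 0.004, 3.086]
ft_force: [1.5, 2.2, -1.4]
finger_gap: 0.7
```

Emit:
{"name": "carry_out", "arguments": {
  "rows": [
    [[0.07, -0.13, 0], -2.6, 255]
  ]
}}

```text
clock: 5.4
tcp_pos: [481.7, 57.1, 116.8]
orientation: [3.141, 0.004, 3.134]
ft_force: [1.9, 2.5, -2.1]
finger_gap: 0.6
```

Emit:
{"name": "carry_out", "arguments": {
  "rows": [
    [[0.07, -0.13, 0], -2.6, 255],
    [[0.07, -0.13, 0], -2.6, 255]
  ]
}}

```text
clock: 5.6
tcp_pos: [480.3, 55.0, 116.8]
orientation: [3.141, 0.005, -3.054]
ft_force: [1.3, 2.7, -0.8]
finger_gap: 0.7
```

Emit:
{"name": "carry_out", "arguments": {
  "rows": [
    [[0.07, -0.13, 0], -2.6, 255]
  ]
}}

```text
clock: 5.7
tcp_pos: [479.8, 54.0, 116.8]
orientation: [3.141, 0.005, -3.006]
ft_force: [1.5, 2.4, -1.0]
finger_gap: 0.4
```

Emit:
{"name": "carry_out", "arguments": {
  "rows": [
    [[0.07, -0.13, 0], -2.6, 255]
  ]
}}

```text
clock: 5.8
tcp_pos: [479.2, 52.9, 116.8]
orientation: [3.141, 0.006, -2.959]
ft_force: [1.1, 3.0, -1.6]
finger_gap: 0.3
```

```bash
python3 -c "
from plant import *
o=observe();print(o['ft_force'],o['wrist_torque'],o['joint_positions'])"
```

```text
[ 1.09386165  2.97188899 -1.56446212] [ 0.65842114 -0.20596686  0.01434336] [-0.29325789  0.29552229  0.09952503  2.05969951 -0.04208908  0.78249569
  1.58553377]
```

Emit:
{"name": "carry_out", "arguments": {
  "rows": [
    [[0.07, -0.13, 0], -2.6, 255],
    [[0.07, -0.13, 0], -2.6, 255]
  ]
}}

```text
clock: 6.0
tcp_pos: [478.2, 51.0, 116.8]
orientation: [3.14, 0.006, -2.863]
ft_force: [-0.4, 4.4, -1.0]
finger_gap: 0.4
```

Emit:
{"name": "carry_out", "arguments": {
  "rows": [
    [[0.07, -0.13, 0], -2.6, 255]
  ]
}}

```text
clock: 6.1
tcp_pos: [477.7, 50.4, 116.8]
orientation: [3.14, 0.007, -2.815]
ft_force: [-0.2, 5.1, -1.1]
finger_gap: 0.4
```

Emit:
{"name": "carry_out", "arguments": {
  "rows": [
    [[0.07, -0.13, 0], -2.6, 255]
  ]
}}

```text
clock: 6.2
tcp_pos: [477.2, 50.1, 116.8]
orientation: [3.139, 0.007, -2.767]
ft_force: [-0.6, 6.1, -0.3]
finger_gap: 0.6
```

Emit:
{"name": "carry_out", "arguments": {
  "rows": [
    [[0.07, -0.13, 0], -2.6, 255]
  ]
}}

```text
clock: 6.3
tcp_pos: [476.7, 49.9, 116.8]
orientation: [3.138, 0.007, -2.719]
ft_force: [-0.2, 6.3, 0.2]
finger_gap: 0.3
```

Emit:
{"name": "carry_out", "arguments": {
  "rows": [
    [[0.06, -0.18, 0], 0, 255]
  ]
}}

```text
clock: 6.4
tcp_pos: [476.6, 49.5, 116.9]
orientation: [3.136, 0.008, -2.716]
ft_force: [0.5, 6.8, -1.4]
finger_gap: 0.3
```

Emit:
{"name": "carry_out", "arguments": {
  "rows": [
    [[0.06, -0.22, 0], 0, 255]
  ]
}}

```text
clock: 6.5
tcp_pos: [476.7, 48.8, 116.9]
orientation: [3.134, 0.008, -2.714]
ft_force: [-0.5, 6.4, -0.1]
finger_gap: 0.6
```

```bash
python3 -c "
from plant import *
o=observe();print(o['tcp_pos'],o['ft_force'],o['wrist_torque'],o['joint_positions'])"
```

```text
[476.67075248  48.78015219 116.8734207 ] [-0.48697469  6.36110893 -0.10630984] [1.69199973 0.09095476 0.01239673] [-0.23735543  0.29139161  0.04881446  2.06348508 -0.03266346  0.78098194
  1.83063555]
```

Emit:
{"name": "carry_out", "arguments": {
  "rows": [
    [[0.06, -0.25, 0], 0, 255],
    [[0.06, -0.25, 0], 0, 255]
  ]
}}

```text
clock: 6.7
tcp_pos: [476.9, 47.4, 116.9]
orientation: [3.13, 0.009, -2.711]
ft_force: [-0.6, 8.6, 0.8]
finger_gap: 0.7
```

Emit:
{"name": "carry_out", "arguments": {
  "rows": [
    [[0.06, -0.27, 0], 0, 255]
  ]
}}

```text
clock: 6.8
tcp_pos: [477.0, 46.9, 116.9]
orientation: [3.128, 0.01, -2.71]
ft_force: [-0.7, 8.8, 0.6]
finger_gap: 0.5
```

Emit:
{"name": "carry_out", "arguments": {
  "rows": [
    [[0.06, -0.29, 0], 0, 255]
  ]
}}

```text
clock: 6.9
tcp_pos: [477.1, 46.3, 116.9]
orientation: [3.125, 0.01, -2.708]
ft_force: [-2.4, 9.5, 1.3]
finger_gap: 0.6
```

Emit:
{"name": "carry_out", "arguments": {
  "rows": [
    [[0.06, -0.28, 0], 0, 255]
  ]
}}

```text
clock: 7.0
tcp_pos: [477.1, 45.9, 116.9]
orientation: [3.123, 0.01, -2.706]
ft_force: [-1.4, 9.6, 1.2]
finger_gap: 0.5
```

```bash
python3 -c "
from plant import *
o=observe();print(o['tcp_pos'],o['ft_force'],o['wrist_torque'])"
```

```text
[477.14986652  45.86194205 116.94141016] [-1.37432393  9.634848    1.23952989] [ 2.15395706  0.37203427 -0.08682152]
```

Emit:
{"name": "carry_out", "arguments": {
  "rows": [
    [[0, -0.1, 0], 0, 255]
  ]
}}

```text
clock: 7.1
tcp_pos: [477.1, 46.2, 117.0]
orientation: [3.121, 0.01, -2.705]
ft_force: [-0.6, 2.7, -0.2]
finger_gap: 0.0
```

```bash
cat > w.py <<'E'
from h import *
np.set_printoptions(precision=2,suppress=True)
for i in range(4):
    o=observe();print(o['tcp_pos'],o['ft_force'],o['wrist_torque']*1000)
    if i<3: capture("top")
E
python3 w.py
```

```text
[477.1   46.24 116.95] [-0.58  2.69 -0.16] [628.91  65.03 -23.41]
[477.13  46.03 116.95] [-0.2   6.16  1.38] [1412.81  291.59 -100.24]
[477.13  46.05 116.95] [-1.65  6.61  0.99] [1424.1   263.33  -22.17]
[477.15  46.06 116.97] [-1.01  6.64  0.76] [1464.63  249.26    0.61]
```

Emit:
{"name": "carry_out", "arguments": {
  "rows": [
    [[-0.2, 0.4, 0], 0, 255],
    [[-0.2, 0.4, 0], 0, 255],
    [[-0.2, 0.4, 0], 0, 255],
    [[0, 0, 0], 0, 255]
  ]
}}

```text
clock: 7.65
tcp_pos: [477.1, 58.7, 117.1]
orientation: [3.123, 0.008, -2.706]
ft_force: [-0.3, -0.2, 0.4]
finger_gap: 0.3
```

Emit:
{"name": "carry_out", "arguments": {
  "rows": [
    [[0, 0, -1], 0, 255],
    [[0, 0, -2], 0, 255],
    [[0, 0, -3], 0, 255],
    [[0, 0, -3], 0, 255],
    [[0, 0, -2], 0, 255]
  ]
}}

```text
clock: 8.15
tcp_pos: [475.1, 54.7, 230.5]
orientation: [3.123, 0.002, -2.707]
ft_force: [0.6, -0.4, -1.0]
finger_gap: 0.9
```

Emit:
{"name": "carry_out", "arguments": {
  "rows": [
    [[-1.7, 3.6, 0], 0, 255],
    [[-1.7, 3.6, 0], 0, 255],
    [[-1.7, 3.6, 0], 0, 255],
    [[-1.7, 3.6, 0], 0, 255],
    [[-1.7, 3.6, 0], 0, 255],
    [[-1.7, 3.6, 0], 0, 255],
    [[-1.7, 3.6, 0], 0, 255],
    [[-1.7, 3.6, 0], 0, 255],
    [[0, 0, 0], 0, 255],
    [[0, 0, 0], 0, 255]
  ]
}}

```text
clock: 9.15
tcp_pos: [483.0, 380.4, 249.1]
orientation: [3.127, 0.016, -2.719]
ft_force: [-0.3, -0.4, -0.1]
finger_gap: 0.4
```

```bash
python3 - <<'E'
from h import *
s=capture("scene");t=capture("top")
b=cv2.resize(s[150:250,240:340],(400,400),interpolation=cv2.INTER_CUBIC);a=cv2.resize(t[175:295,195:315],(400,400),interpolation=cv2.INTER_CUBIC)
cv2.imwrite("pics/c3.png",np.vstack([np.clip(np.hstack([a,b])[:,:,::-1]*1.3,0,255).astype(np.uint8),np.hstack([cv2.resize(s,(266,200)),cv2.resize(t,(267,200)),np.zeros((200,267,3),np.uint8)])[:,:,::-1]]))
E
```

```text
(no output)
```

View pics/c3.png

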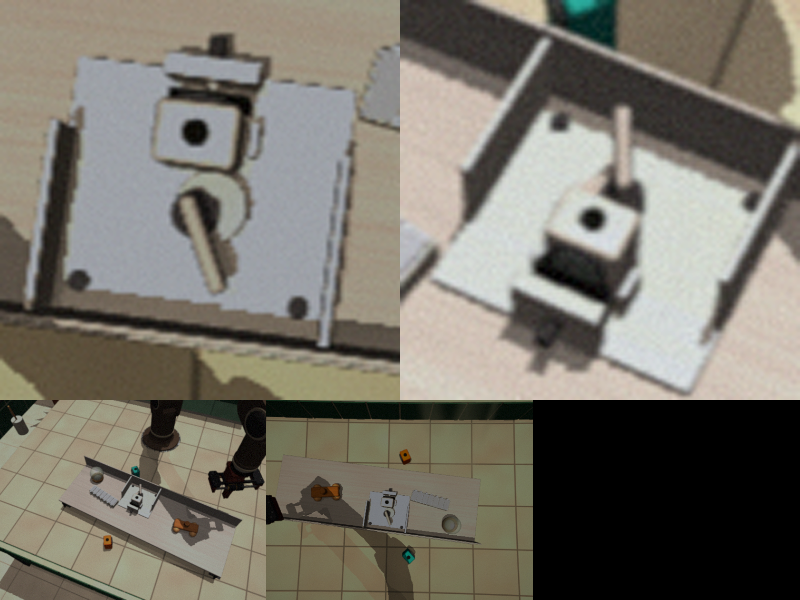

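The picture shows the light upright, its button shifted from (197,146) to (196,132) in the top crop, which puts it back against the pad. The wing now points past the lip direction, with its end at (217,290). The bystanders look unmoved.

The cam geometry gives 5 N/mm × 7.8 mm/rad × 0.23 rad ≈ 9 N, which agrees with the force reading, so I'm handing in.

```bash
python3 -c "
from plant import *
print(finish_job())"
```

```text
the job is handed in; nothing more can be done
None
```

I turned the wing knob anticlockwise with the shut fingers to a turn of about 1.55 rad, and the light now appears pinched at about 10 N. I then backed off, lifted clear and handed in; no verdict was reported.

- **Force:** the push was about 2.9 N while the knob turned freely and 9.6 to 9.8 N at the end, a rise of about 6.8 N over some 0.23 rad of squeeze. Depending on where the finger touched the wing, that means a pinch of about 10 to 13 N; the cam geometry with the pad's spring gives about 9 N.
- **Last picture:** the light stands upright against the pad, and the wing stayed where I left it. The pill organiser, roller, paperweight and look-alikes seem unmoved, judged by eye at reduced size. The arm was touching nothing, at about 9 s on the robot's clock.
- **Check that disagreed:** the wrist moment was noisy, so it put the contact anywhere from 27 to 37 mm from the knob axis. Every value in that range keeps the pinch within the 5 to 16 N allowed.

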